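# Unlock the wide tape roll and slide it off its spindle

### The arm

A 6-joint arm with a two-finger parallel gripper is mounted at the origin on the work surface. World frame = base frame: x ahead of the robot, y to its left, z up, the work surface at z = 0. Lengths are in m, angles in rad, forces in N, time in s.
With the tool pointing down it reaches from about 0.35 to 0.85 m from the base axis. Payload 8.1 kg.
Tool frame: the origin (TCP) lies on the centre line of the jaws, within the pads' length; the fingertips stand 8 mm ahead of it and the grasp point (between the pads) lies 11 mm behind it; z points along the fingers, y is the line along which they close (so a half turn about z gives the same grasp; the last joint's range is limited). The gripper opens to 93 mm and grips with 3 to 60 N. Pads are 15 mm wide; open, the fingers measure 128 mm over their backs; the gripper's body (75 mm by 188 mm) begins 65 mm behind the grasp point.
Start: joints at [-1.22, 0.13, 1.488, -0, 1.523, -0.085], TCP at [0.253, -0.544, 0.227] pointing down, gripper open.
Joint ranges: [-2.96, 2.96], [-0.89, 2.26], [0.02, 2.5], [-1.34, 4.48], [0, 2.73], [-2.66, 2.66]. Speed limits (rad/s): [2.39, 2.39, 2.79, 3.14, 3.14, 3.14].

### API

Orientations are given as a unit quaternion [w, x, y, z].
In Python, from plant import manip gives the robot as it stands.
- The arm moves only by the tool send_rows, never from a script. Its arguments are lists of equal length, an entry for each row: "gripper": the gripper's target within -1 to 1 (fully open at 1, half-way at 0, shut at -1); "translation": the shift along the world's x, y, z in units of 0.5 m (1.0 is 0.5 m), a list of three; "angular": the turn, a rotation vector about the world's x, y, z in units of 180 degrees (1.0 is 180 degrees), a list of three. A call has 1 to 12 rows; each row is the pose to reach, as a shift and turn from the pose commanded when the call began, turning the shorter way round; what a row does not reach only later rows make up. A row lasts 1/8 s, in which the tool goes at most 62.5 mm and 10.7 degrees, less where a joint would pass 70% of its speed; a pose out of reach is approached as far as the arm can. A call with a number of a shift or a turn outside -1 to 1 is refused whole. A call with a gripper value outside its range is refused whole. The fingers move at their own pace and stop on an object; "squeeze" is the grip in N (left out, the last holds). Time passes only in rows, so rows that repeat a pose let the fingers close. It gives the time, the measured TCP pose, the force, the opening and the grip force at its end, in the units of the state.
- manip.observe(): the state, without advancing time (a new reading comes with each control period).
- manip.capture(name): name is "side" or "top"; returns the picture (420x560x3 uint8, red, green, blue); there is no depth.
- manip.camera_model(name): a dict with "fx", "fy", "cx", "cy" (pixels), "distortion" ([k1, k2, p1, p2, k3] as OpenCV has them; the pictures are not rectified), "cam_to_world" (4x4, takes a point from camera to world coordinates). Camera axes: x right, y down, z forward; pixel columns grow to the right and rows downward; lengths in m; the calibration is good to about 2 mm. A picture is of the moment at which its call begins. camera_model takes no time and is no camera call.
- manip.close_job(): hands the job in; it is judged then, once.
The state is a dict: "time": time; "qpos": joint angles; "joint_velocities": joint speeds; "joint_efforts": joint torques, N m; "ee_pos": TCP position; "orientation": TCP orientation; "ft_force": force on the tool from outside, world axes, zero at the start; "torque": the same for the moment, N m; "width": finger opening in m; "gripper_force": force on a finger pad.
Only numpy, scipy, OpenCV 4.12 (cv2) and the standard library are available. Lean on these libraries where they do the work, as an engineer would, in place of code of your own. Each camera call takes 0.05 s, during which the arm holds its last target. There are 200 camera calls.

### The job

Two part-used rolls of craft tape stand on locking spindles: take the wide (taller) one off its spindle and set it down flat in the empty bay of the desk tray, the same way up, without dropping it. A cross-bar on the post holds the roll down until the roll is turned so that the slot in its core lines up with the bar; that place is best found by feel, turning while pulling up lightly, and the lock must not be forced. Leave the narrow roll on its spindle and the other things on the desk where they are.

Things in the scene. Friction and masses are not known exactly. Their poses are not given: they have to be found in the camera images.
- wide_roll: The roll to move: pale tape on a grey core, axis upright, 56 mm across, 48 mm high, bore 36 mm, 0.08 to 0.17 kg. Origin at the centre of its underside, z up its axis. Locked, it rests on the stand's base, turns freely either way by hand, and lifts only 3 mm before the web in its core (see roll_slot) meets the cross-bar.
- roll_slot (a point): Centre of the slot in the roll's core, 45 mm above its underside, at the top of a 5 mm thick web that closes the bore there. The slot is 15 mm wide (y) and 36 mm long, the full bore, along x; axes as the roll's.
- stand_wide: Stand of the wide roll, fixed: base disc 90 mm across, 12 mm thick (the roll rests on it), with a centring boss 33 mm across rising 13 mm above it into the bore, and a post 10 mm across on the axis, topped by a cross-bar (see bar_top). Origin at the centre of the base's underside, on the desk, z up.
- bar_top (a point): On the post's axis at the top of the cross-bar, 66 mm above the desk. Bar 30 x 8 x 6 mm, level. Its direction varies, is NOT given by this pose and starts 0.3 rad or more off the slot; it keeps it (0.6 N m). It passes the slot within about 0.14 rad, every half turn. Pulled up, post and bar rise up to 6 mm on a spring (2 N/mm), then stop hard. Roll clear: underside above here.
- bay (a point): centre of the floor of the tray's empty bay, 4 mm above the desk; axes as the tray's. The bay is 132 mm along x and 124 mm along y, with walls 11 mm high above its floor (4 mm thick)
- tray: low grey desk tray, fixed, 140 mm (x) by 260 mm (y), 15 mm high, two bays side by side along y; the +y bay is empty, the -y one holds a glue stick and an eraser. Origin at the centre of its underside on the desk
- narrow_roll: a roll like the wide one but only 25 mm high, on its own locking stand; stays there. Origin at the centre of its underside
- marker: black marker lying on the mat, 135 mm long along its x, 16 mm thick; leave it
- paint_pot: round pot with a blue lid, 56 mm across, 46 mm high, standing on the mat; leave it
- glue_stick: glue stick 90 mm long along its x, 28 mm thick, lying in the tray's other bay; leave it
- eraser: white eraser 45 x 20 x 12 mm, lying in the tray's other bay; leave it
- staple_carton: small brown carton 75 x 45 x 25 mm on the mat; leave it
- bulldog_clip: steel clip 50 x 18 mm, 14 mm high, on the mat; leave it
Things that resemble listed ones, but are neither listed nor needed, are in the scene too. What is shaped like the stand_wide but pink is not meant. What is shaped like the wide_roll but green is not meant.

How it is judged:
By the outcome, as a careful person would: the job done as asked, in the order asked, and still so for the second after the job is handed in, with the robot touching nothing.
It also fails if it takes over 64 s, if anything falls off the work surface, if the arm or the gripper's body presses on something with over 40 N, if the wrist force passes 120 N, or if a joint passes its speed limit or range.

## Working session

There is one attempt and no reset: what is moved stays moved. The work goes in short steps, Python scripts to look and compute and a tool call to move; the robot and the scene stay as the last step left them, time stands still between calls to the robot, and variables do not carry over. Pictures are saved under pics/ and viewed, at most 10 in all, crops included, and the job is handed in when it is done.

Besides the shell and the picture viewer there is one more tool, called as name(argument=value, ...), one argument or row to a line, values as JSON. send_rows: Moves the arm, as the interface text tells. Its arguments: {"type":"object","properties":{"gripper":{"type":"array","items":{"type":"number"}},"translation":{"type":"array","items":{"type":"array","items":{"type":"number","minimum":-1,"maximum":1}}},"angular":{"type":"array","items":{"type":"array","items":{"type":"number","minimum":-1,"maximum":1}}},"squeeze":{"type":"number"}},"required":["gripper","translation","angular"]}

```bash
mkdir -p pics
cat > h.py <<'E'
import numpy as np, cv2
from plant import manip
def cap(n,f):
    im=manip.capture(n); cv2.imwrite('pics/'+f,cv2.cvtColor(im,cv2.COLOR_RGB2BGR)); return im
def ray(n,uv,z):
    m=manip.camera_model(n);K=np.array([[m['fx'],0,m['cx']],[0,m['fy'],m['cy']],[0,0,1]])
    p=cv2.undistortPoints(np.array(uv,float).reshape(-1,1,2),K,np.array(m['distortion'])).reshape(-1,2)
    T=np.array(m['cam_to_world']);d=np.c_[p,np.ones(len(p))]@T[:3,:3].T;o=T[:3,3]
    return o+d*((z-o[2])/d[:,2])[:,None]
def proj(n,P):
    m=manip.camera_model(n);K=np.array([[m['fx'],0,m['cx']],[0,m['fy'],m['cy']],[0,0,1]])
    T=np.linalg.inv(np.array(m['cam_to_world']));r,_=cv2.Rodrigues(T[:3,:3])
    return cv2.projectPoints(np.array(P,float).reshape(-1,3),r,T[:3,3],K,np.array(m['distortion']))[0].reshape(-1,2)
E
python3 - <<'E'
from h import *
cap('top','t1.png');cap('side','s1.png')
for n in('top','side'):
    m=manip.camera_model(n);print(m['fx'],np.round(m['cam_to_world'],3).tolist())
print(manip.observe())
E
```

```text
382.9658346990017 [[0.014, -0.992, 0.127, 0.452], [-1.0, -0.016, -0.015, -0.001], [0.017, -0.127, -0.992, 0.846], [0.0, 0.0, 0.0, 1.0]]
412.79879001257376 [[-0.788, -0.396, 0.471, 0.048], [-0.615, 0.532, -0.582, 0.615], [-0.02, -0.748, -0.663, 0.775], [0.0, 0.0, 0.0, 1.0]]
{'time': 0.1, 'qpos': array([-1.22038969e+00,  1.31054223e-01,  1.48916247e+00,  3.40194767e-05,
        1.52301435e+00, -8.53841121e-02]), 'joint_velocities': array([-0.00090231, -0.00217598, -0.00138845, -0.00158948,  0.00036587,
        0.00024361]), 'joint_efforts': array([ 1.90760809e-03, -5.61344504e+01, -4.93091905e+01,  7.70963123e-02,
        2.92116939e-02, -8.71335601e-05]), 'ee_pos': array([ 0.25314488, -0.54343289,  0.22571545]), 'orientation': array([-8.14256754e-04,  9.76354430e-01,  2.16174365e-01, -9.13942809e-05]), 'ft_force': array([ 0.38167051, -0.39050033, -1.03626249]), 'torque': array([-0.03559837, -0.002818  , -0.03700974]), 'gripper_force': 0.0, 'width': 0.09285854577162578}
```

View pics/t1.png

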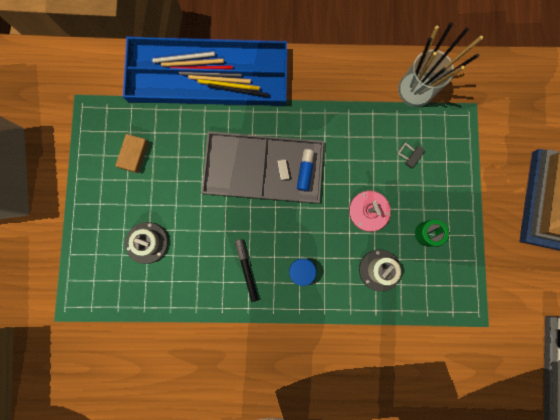

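View pics/s1.png

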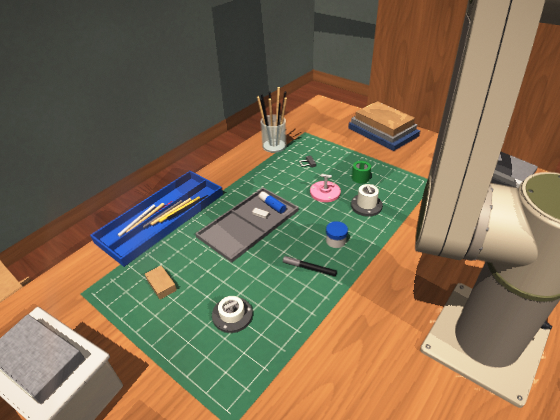

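The top view has two white rolls, at (143,242) and (386,271). The green roll at (433,233) and the pink stand at (370,210) are lookalikes. In the side view the roll at (368,197) is taller than the one at (231,310), so the right-hand one in the top view should be the wide roll. I'll confirm with an enlarged crop.

Run:
```python
from h import *
t=cv2.imread('pics/t1.png');s=cv2.imread('pics/s1.png')
a=cv2.resize(t[235:305,345:425],None,fx=5,fy=5,interpolation=3)
b=cv2.resize(s[170:225,330:405],(400,293),interpolation=3)
a=a[:350,:400]
out=np.zeros((350,800,3),np.uint8);out[:,:400]=a;out[:293,400:]=b
cv2.imwrite('pics/c1.png',out)
hsv=cv2.cvtColor(t,cv2.COLOR_BGR2HSV)
w=((hsv[...,1]<70)&(hsv[...,2]>120)).astype(np.uint8)
for c in cv2.findContours(w,0,2)[0]:
    if cv2.contourArea(c)>150:
        (x,y),r=cv2.minEnclosingCircle(c);print((x,y),r,cv2.contourArea(c),ray('top',[(x,y)],.06))
# tray corners
print(ray('top',[(208,133),(324,137),(321,202),(204,195),(268,136),(263,198)],.015).round(3).tolist())
print('exp radius',proj('top',[[.45,-.2,.06],[.45,-.228,.06]]))
print(ray('top',[(381,271)],.012), ray('top',[(301,272)],.046),ray('top',[(434,232)],.05))
```

```text
(384.5, 271.1666564941406) 15.756928443908691 626.5 [[ 0.42343712 -0.22544416  0.06      ]]
(140.04937744140625, 242.0802459716797) 15.264732360839844 564.0 [[0.47502247 0.27067383 0.06      ]]
(315.0, 236.5) 80.07662200927734 695.5 [[ 0.49135606 -0.08421991  0.06      ]]
(282.5, 169.0) 10.547611236572266 150.5 [[ 0.63151562 -0.01563036  0.06      ]]
(219.541015625, 162.76498413085938) 27.28769302368164 1087.5 [[0.64238134 0.11627998 0.06      ]]
(416.5, 85.12857055664062) 18.46344566345215 527.5 [[ 0.82059255 -0.30185195  0.06      ]]
(183.0, 56.5) 31.197053909301758 194.5 [[0.87434085 0.20197703 0.06      ]]
[[0.721, 0.151, 0.015], [0.717, -0.109, 0.015], [0.569, -0.102, 0.015], [0.581, 0.154, 0.015], [0.716, 0.017, 0.015], [0.576, 0.025, 0.015]]
exp radius [[371.71722402 257.73567032]
 [385.45514638 257.96091584]]
[[ 0.42190886 -0.23164435  0.012     ]] [[ 0.41860831 -0.05696075  0.046     ]] [[ 0.50521837 -0.33303079  0.05      ]]
```

View pics/c1.png

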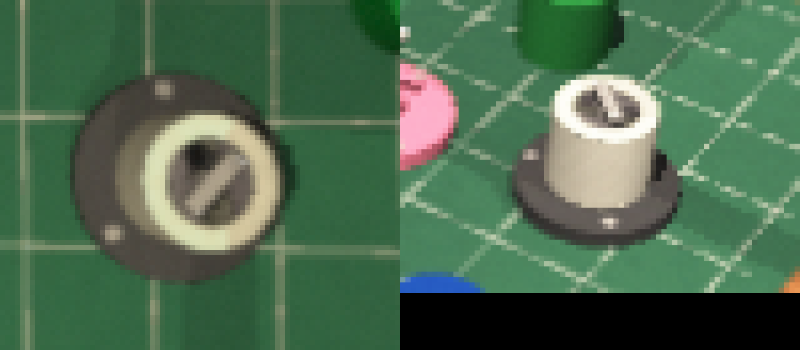

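The crop confirms it. The right roll is pale with a grey core and clearly taller, on a dark stand, so it is the wide roll. Its rim centre is at about (387,271). The bar points up-right in the top image, and the slot's dark ends lie near vertical.

Run:
```python
from h import *
print(ray('top',[(387.2,271.0)],.06),ray('top',[(380,270.3)],.012))
# side: rim centre (crop (607,107)): scale 400/75
print(ray('side',[(330+207/5.333,170+107/5.333)],.06), ray('side',[(330+197/5.333,170+185/5.333)],.012))
f=lambda x,y:(345+x/5,235+y/5)
for z,p in((.066,[(188,212),(240,155)]),(.057,[(200,155),(222,222)])):
    q=ray('top',[f(*k) for k in p],z);d=q[1]-q[0];print(q,np.degrees(np.arctan2(d[1],d[0])))
```

```text
[[ 0.42386023 -0.23092969  0.06      ]] [[ 0.42335936 -0.2295233   0.012     ]]
[[ 0.42254105 -0.22887033  0.06      ]] [[ 0.41922848 -0.22341693  0.012     ]]
[[ 0.41125541 -0.21962243  0.066     ]
 [ 0.43421006 -0.24110691  0.066     ]] -43.10518369417778
[[ 0.43373302 -0.22756266  0.057     ]
 [ 0.40701681 -0.23586467  0.057     ]] -162.73746753557785
```

send_rows(
  gripper=[1,1,1,1,1,1,1,1,1,1,1],
  translation=[
    [0.02,0.04,0],
    [0.06,0.12,0],
    [0.11,0.21,0],
    [0.17,0.31,0],
    [0.23,0.42,-0.02],
    [0.28,0.52,-0.05],
    [0.32,0.59,-0.1],
    [0.341,0.627,-0.15],
    [0.341,0.627,-0.2],
    [0.341,0.627,-0.22],
    [0.341,0.627,-0.22],
  ],
  angular=[
    [0,0,0.01],
    [0,0,0.02],
    [0,0,0.04],
    [0,0,0.06],
    [0,0,0.08],
    [0,0,0.1],
    [0,0,0.11],
    [0,0,0.11],
    [0,0,0.11],
    [0,0,0.11],
    [0,0,0.11],
  ],
)

```text
time: 1.48
ee_pos: [0.4232, -0.2303, 0.1161]
orientation: [-0.001, 0.925, 0.381, -0.0]
ft_force: [0.2, -0.9, -0.1]
width: 0.0932
gripper_force: 0.0
```

Run:
```python
from h import *
im=cap('side','s2.png')
c=cv2.imread('pics/s2.png')[90:230,290:450];cv2.imwrite('pics/c2.png',cv2.resize(c,None,fx=4,fy=4,interpolation=3))
```

```text
(no output)
```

View pics/c2.png

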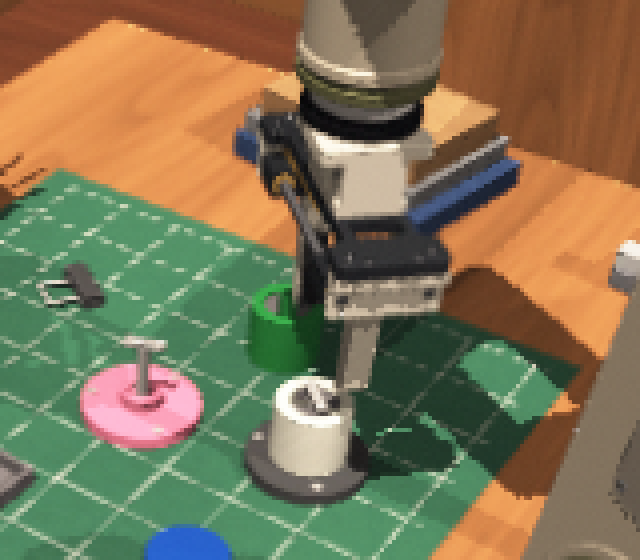

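The open fingers straddle the white roll, which is at about (310,425) in the crop, and nothing else is near them. I'll descend now.

send_rows(
  gripper=[1,1,1,1,1,1,1],
  translation=[
    [0,0,-0.03],
    [0,0,-0.07],
    [0,0,-0.11],
    [0,0,-0.14],
    [0,0,-0.162],
    [0,0,-0.174],
    [0,0,-0.174],
  ],
  angular=[
    [0,0,0],
    [0,0,0],
    [0,0,0],
    [0,0,0],
    [0,0,0],
    [0,0,0],
    [0,0,0],
  ],
)

```text
time: 2.4
ee_pos: [0.4237, -0.2304, 0.0294]
orientation: [-0.0, 0.925, 0.381, -0.0]
ft_force: [-0.6, -0.4, -0.0]
width: 0.0932
gripper_force: 0.0
```

send_rows(
  gripper=[-0.1,-0.1,-0.1,-0.1,-0.1,-0.1,-0.1],
  translation=[
    [0,0,0],
    [0,0,0],
    [0,0,0],
    [0,0,0],
    [0,0,0],
    [0,0,0],
    [0,0,0],
  ],
  angular=[
    [0,0,0],
    [0,0,0],
    [0,0,0],
    [0,0,0],
    [0,0,0],
    [0,0,0],
    [0,0,0],
  ],
  squeeze=15,
)

```text
time: 3.28
ee_pos: [0.4239, -0.2305, 0.0298]
orientation: [0.0, 0.925, 0.381, 0.0]
ft_force: [-0.1, 0.8, 2.0]
width: 0.0568
gripper_force: 15.0
```

send_rows(
  gripper=[-0.1,-0.1,-0.1],
  translation=[
    [0,0,0.002],
    [0,0,0.004],
    [0,0,0.004],
  ],
  angular=[
    [0,0,0],
    [0,0,0],
    [0,0,0],
  ],
  squeeze=20,
)

```text
time: 3.65
ee_pos: [0.4237, -0.2303, 0.0315]
orientation: [-0.0, 0.925, 0.381, -0.0]
ft_force: [-0.8, 0.5, -1.9]
width: 0.0567
gripper_force: 20.0
```

send_rows(
  gripper=[-0.1,-0.1,-0.1,-0.1],
  translation=[
    [0,0,0.002],
    [0,0,0.004],
    [0,0,0.006],
    [0,0,0.006],
  ],
  angular=[
    [0,0,0],
    [0,0,0],
    [0,0,0],
    [0,0,0],
  ],
)

```text
time: 4.15
ee_pos: [0.4236, -0.2303, 0.0343]
orientation: [-0.0, 0.925, 0.381, -0.0]
ft_force: [1.0, -1.9, -6.5]
width: 0.0566
gripper_force: 20.0
```

send_rows(
  gripper=[-0.1,-0.1,-0.1,-0.1,-0.1,-0.1,-0.1,-0.1,-0.1],
  translation=[
    [0,0,0],
    [0,0,0],
    [0,0,0],
    [0,0,0],
    [0,0,0],
    [0,0,0],
    [0,0,0],
    [0,0,0],
    [0,0,0],
  ],
  angular=[
    [0,0,-0.02],
    [0,0,-0.05],
    [0,0,-0.08],
    [0,0,-0.11],
    [0,0,-0.14],
    [0,0,-0.17],
    [0,0,-0.2],
    [0,0,-0.22],
    [0,0,-0.22],
  ],
)

```text
time: 5.28
ee_pos: [0.4234, -0.2302, 0.0343]
orientation: [-0.0, 0.999, 0.045, -0.0]
ft_force: [-1.5, -0.1, -4.4]
width: 0.0567
gripper_force: 20.0
```

send_rows(
  gripper=[-0.1,-0.1,-0.1],
  translation=[
    [0,0,0],
    [0,0,0],
    [0,0,0],
  ],
  angular=[
    [0,0,-0.015],
    [0,0,-0.028],
    [0,0,-0.028],
  ],
)

```text
time: 5.65
ee_pos: [0.4242, -0.2306, 0.0351]
orientation: [0.0, 1.0, 0.002, 0.0]
ft_force: [0.9, -0.2, -1.7]
width: 0.0564
gripper_force: 20.0
```

send_rows(
  gripper=[-0.1,-0.1,-0.1],
  translation=[
    [0,0,0],
    [0,0,0],
    [0,0,0],
  ],
  angular=[
    [0,0,-0.015],
    [0,0,-0.028],
    [0,0,-0.028],
  ],
)

```text
time: 6.02
ee_pos: [0.424, -0.2306, 0.0349]
orientation: [0.0, 0.999, -0.042, 0.0]
ft_force: [0.0, 1.0, -1.3]
width: 0.0564
gripper_force: 20.0
```

The pull fell off to about the roll's weight at -45° and stayed there at -50°. I'll lift a little more and check the force.

```bash
python3 -c "
from h import *
s=manip.observe();print(s['ft_force'],s['torque'])"
```

```text
[ 0.04706354  0.9598269  -1.30749708] [-0.01091778  0.01685743  0.02169244]
```

send_rows(
  gripper=[-0.1,-0.1,-0.1,-0.1],
  translation=[
    [0,0,0.001],
    [0,0,0.003],
    [0,0,0.004],
    [0,0,0.004],
  ],
  angular=[
    [0,0,0],
    [0,0,0],
    [0,0,0],
    [0,0,0],
  ],
)

```text
time: 6.52
ee_pos: [0.4239, -0.2305, 0.0367]
orientation: [0.0, 0.999, -0.043, 0.0]
ft_force: [-0.3, 0.3, -1.0]
width: 0.0571
gripper_force: 20.0
```

```bash
python3 -c "
from h import *
s=manip.observe();print(s['ft_force'],s['torque'])"
```

```text
[-0.28571332  0.25467712 -1.03385396] [ 0.01809166  0.06312976 -0.00613674]
```

send_rows(
  gripper=[-0.1,-0.1,-0.1,-0.1],
  translation=[
    [0,0,0.003],
    [0,0,0.006],
    [0,0,0.008],
    [0,0,0.008],
  ],
  angular=[
    [0,0,0],
    [0,0,0],
    [0,0,0],
    [0,0,0],
  ],
)

```text
time: 7.02
ee_pos: [0.4239, -0.2305, 0.0408]
orientation: [0.0, 0.999, -0.043, 0.0]
ft_force: [-0.6, 0.5, -1.5]
width: 0.0571
gripper_force: 20.0
```

send_rows(
  gripper=[-0.1,-0.1,-0.1,-0.1,-0.1],
  translation=[
    [0,0,0.004],
    [0,0,0.009],
    [0,0,0.014],
    [0,0,0.018],
    [0,0,0.018],
  ],
  angular=[
    [0,0,0],
    [0,0,0],
    [0,0,0],
    [0,0,0],
    [0,0,0],
  ],
)

```text
time: 7.65
ee_pos: [0.424, -0.2305, 0.0499]
orientation: [0.0, 0.999, -0.043, 0.0]
ft_force: [0.2, 0.0, -1.1]
width: 0.0562
gripper_force: 20.0
```

send_rows(
  gripper=[-0.1,-0.1,-0.1,-0.1,-0.1,-0.1],
  translation=[
    [0,0,0.02],
    [0,0,0.05],
    [0,0,0.09],
    [0,0,0.13],
    [0,0,0.15],
    [0,0,0.15],
  ],
  angular=[
    [0,0,0],
    [0,0,0],
    [0,0,0],
    [0,0,0],
    [0,0,0],
    [0,0,0],
  ],
)

```text
time: 8.4
ee_pos: [0.4245, -0.2309, 0.1259]
orientation: [0.001, 0.999, -0.043, 0.001]
ft_force: [0.1, 0.2, -1.9]
width: 0.0569
gripper_force: 20.0
```

Run:
```python
from h import *
im=cap('side','s3.png')
c=cv2.imread('pics/s3.png')[80:260,200:440];cv2.imwrite('pics/c3.png',cv2.resize(c,None,fx=3,fy=3,interpolation=3))
print(manip.observe()['qpos'])
```

```text
[-6.04338262e-01 -1.18737207e-01  1.92740181e+00 -1.25251412e-05
  1.33223151e+00  1.05218415e+00]
```

View pics/c3.png

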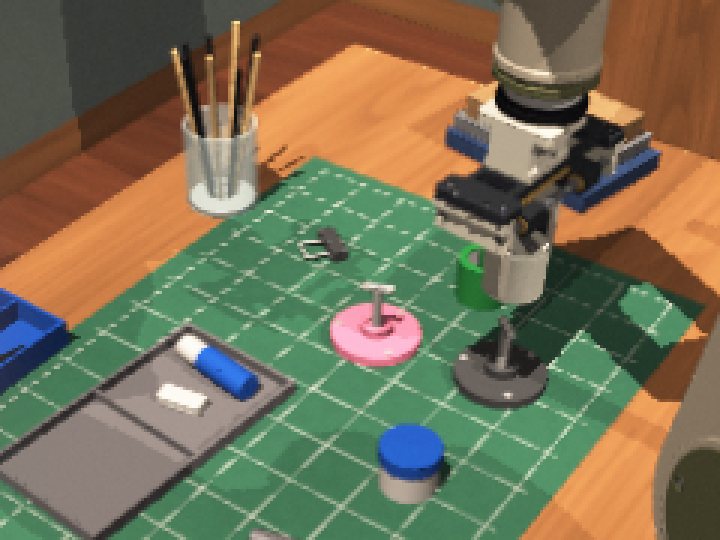

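The roll is held upright, well clear of its stand post, which is at about (505,340) in the crop. The tray's bay at the lower left is empty. Now I'll carry the roll to the bay.

send_rows(
  gripper=[-0.1,-0.1,-0.1,-0.1,-0.1,-0.1,-0.1,-0.1,-0.1,-0.1,-0.1,-0.1],
  translation=[
    [0.01,0.01,0.01],
    [0.03,0.04,0.02],
    [0.07,0.1,0.02],
    [0.12,0.17,0.02],
    [0.18,0.25,0.02],
    [0.24,0.34,0.02],
    [0.3,0.43,0.02],
    [0.36,0.51,0.02],
    [0.41,0.58,0.0],
    [0.44,0.62,-0.02],
    [0.448,0.635,-0.04],
    [0.448,0.635,-0.06],
  ],
  angular=[
    [0,0,0],
    [0,0,0],
    [0,0,0],
    [0,0,0],
    [0,0,0],
    [0,0,0],
    [0,0,0],
    [0,0,0],
    [0,0,0],
    [0,0,0],
    [0,0,0],
    [0,0,0],
  ],
)

```text
time: 9.95
ee_pos: [0.6474, 0.0878, 0.0937]
orientation: [0.0, 0.999, -0.042, -0.0]
ft_force: [-0.9, 0.1, -2.1]
width: 0.0566
gripper_force: 20.0
```

Run:
```python
from h import *
im=cap('side','s4.png')
c=cv2.imread('pics/s4.png')[80:280,120:380];cv2.imwrite('pics/c4.png',cv2.resize(c,None,fx=3,fy=3,interpolation=3))
```

```text
(no output)
```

View pics/c4.png

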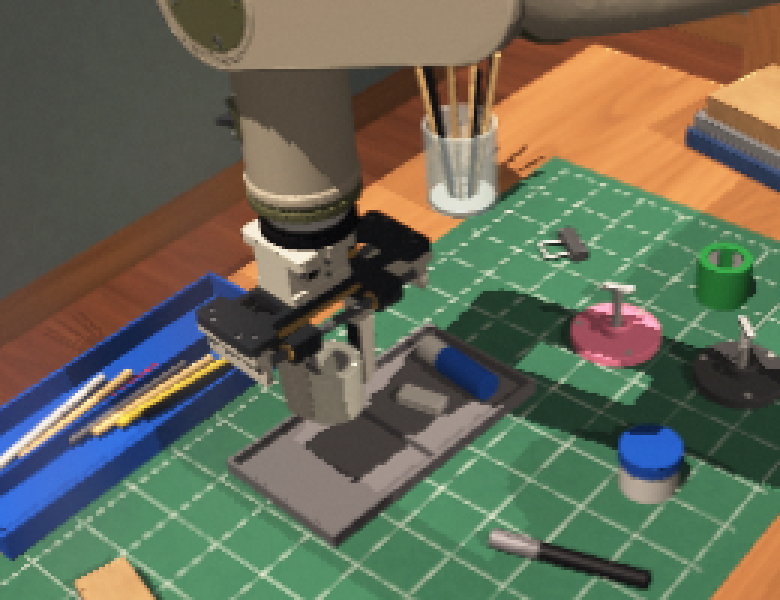

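The roll is over the empty bay, above and just behind its centre as the side camera sees it. Lowering now.

send_rows(
  gripper=[-0.1,-0.1,-0.1,-0.1,-0.1,-0.1,-0.1,-0.1],
  translation=[
    [0,0,-0.02],
    [0,0,-0.05],
    [0,0,-0.08],
    [0,0,-0.1],
    [0,0,-0.12],
    [0,0,-0.13],
    [0,0,-0.134],
    [0,0,-0.134],
  ],
  angular=[
    [0,0,0],
    [0,0,0],
    [0,0,0],
    [0,0,0],
    [0,0,0],
    [0,0,0],
    [0,0,0],
    [0,0,0],
  ],
)

```text
time: 11.0
ee_pos: [0.648, 0.0871, 0.0279]
orientation: [-0.0, 0.999, -0.043, 0.0]
ft_force: [-0.2, -0.2, -1.7]
width: 0.0567
gripper_force: 20.0
```

send_rows(
  gripper=[-0.1,-0.1,-0.1,-0.1],
  translation=[
    [0,0,-0.003],
    [0,0,-0.006],
    [0,0,-0.008],
    [0,0,-0.008],
  ],
  angular=[
    [0,0,0],
    [0,0,0],
    [0,0,0],
    [0,0,0],
  ],
)

```text
time: 11.5
ee_pos: [0.6477, 0.0871, 0.0235]
orientation: [0.0, 0.999, -0.043, -0.0]
ft_force: [-0.4, -0.2, -2.0]
width: 0.0562
gripper_force: 20.0
```

send_rows(
  gripper=[-0.1,-0.1,-0.1],
  translation=[
    [0,0,-0.001],
    [0,0,-0.002],
    [0,0,-0.002],
  ],
  angular=[
    [0,0,0],
    [0,0,0],
    [0,0,0],
  ],
)

```text
time: 11.88
ee_pos: [0.6478, 0.0871, 0.0226]
orientation: [-0.0, 0.999, -0.043, -0.0]
ft_force: [0.7, 0.4, -1.8]
width: 0.0565
gripper_force: 20.0
```

send_rows(
  gripper=[-0.1,-0.1,-0.1],
  translation=[
    [0,0,-0.001],
    [0,0,-0.002],
    [0,0,-0.002],
  ],
  angular=[
    [0,0,0],
    [0,0,0],
    [0,0,0],
  ],
)

```text
time: 12.25
ee_pos: [0.6478, 0.0871, 0.0218]
orientation: [0.0, 0.999, -0.043, 0.0]
ft_force: [-1.9, -0.7, 1.2]
width: 0.0566
gripper_force: 20.0
```

The roll is touching the bay floor. I'll open partway to stay clear of the tray walls, then rise.

send_rows(
  gripper=[0.3,0.4,0.5,0.5,0.5],
  translation=[
    [0,0,0],
    [0,0,0],
    [0,0,0],
    [0,0,0],
    [0,0,0],
  ],
  angular=[
    [0,0,0],
    [0,0,0],
    [0,0,0],
    [0,0,0],
    [0,0,0],
  ],
)

```text
time: 12.88
ee_pos: [0.6478, 0.0871, 0.0216]
orientation: [0.0, 0.999, -0.043, -0.0]
ft_force: [-0.2, 0.2, 0.6]
width: 0.0697
gripper_force: 0.0
```

send_rows(
  gripper=[0.5,0.5,0.5,0.5,0.5,0.5,0.5,0.5,0.5,0.5],
  translation=[
    [0,0,0.01],
    [0,0,0.04],
    [0,0,0.08],
    [0,0,0.13],
    [0,0,0.19],
    [0,0,0.25],
    [-0.06,0,0.3],
    [-0.16,0,0.32],
    [-0.22,0,0.32],
    [-0.22,0,0.32],
  ],
  angular=[
    [0,0,0],
    [0,0,0],
    [0,0,0],
    [0,0,0],
    [0,0,0],
    [0,0,0],
    [0,0,0],
    [0,0,0],
    [0,0,0],
    [0,0,0],
  ],
)

```text
time: 14.12
ee_pos: [0.537, 0.0873, 0.1837]
orientation: [-0.0, 0.999, -0.043, 0.001]
ft_force: [0.9, 0.1, 0.9]
width: 0.0698
gripper_force: 0.0
```

Run:
```python
from h import *
cap('side','s5.png')
```

```text
(no output)
```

View pics/s5.png

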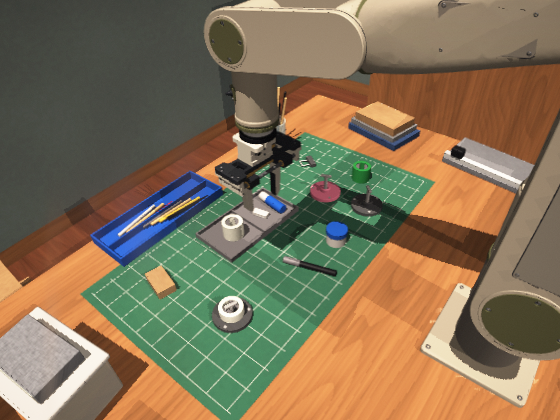

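The wide roll stands upright in the empty bay at about (233,228). The narrow roll at (231,310) and everything else are undisturbed, and the gripper is clear.

```bash
python3 -c "
from plant import manip
print(manip.close_job())"
```

```text
the job is handed in; nothing more can be done
None
```

The wide roll was unlocked by feel, lifted off its spindle and set down upright in the tray's empty bay; the job is handed in, with the narrow roll and everything else left in place.

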